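Clamp a seed-kit jar in the labelling stand

ROBOT

A 6-joint arm with a two-finger parallel gripper is mounted at the origin on the work surface. World frame = base frame: x ahead of the robot, y to its left, z up, the work surface at z = 0. Lengths are in mm, angles in rad, forces in N, time in s.
With the tool pointing down it reaches from about 350 to 925 mm from the base axis. Payload 6.4 kg.
Tool frame: the origin (TCP) lies at the centre of the arm's flange, where the gripper is bolted on; the fingertips stand manip.tcp_to_tips ahead of it and the grasp point (between the pads) lies 180 mm ahead of it (manip.tcp_to_tips is the distance from the TCP to the fingertips, in mm); z points along the fingers, y is the line along which they close (so a half turn about z gives the same grasp; the last joint's range is limited). The gripper opens to 94 mm and grips with 3 to 60 N. Pads are 16 mm wide; open, the fingers measure 119 mm over their backs; the gripper's body (75 mm by 177 mm) begins 78 mm behind the grasp point.
Start: joints at [0.94, 0.245, 1.558, -0, 1.339, -0.174], TCP at [286.701, 583.368, 404.655] pointing down, gripper open.
Joint ranges: [-3.13, 3.13], [-1.02, 2.26], [0.13, 2.54], [-0.95, 4.09], [0.21, 2.88], [-2.74, 2.74]. Speed limits (rad/s): [2.57, 2.57, 3.14, 3.14, 3.14, 3.14].

INTERFACE

Orientations are given as a 3x3 rotation matrix whose columns are the frame's x, y, z axes.
In Python, from station import manip gives the robot as it stands. The module is installed in compiled form; this text tells all that it offers. Calls block until the motion is done:
- manip.move_ptp(position, orientation): joint-space move of the TCP to a pose.
- manip.servo_line(position, velocity=150, ori=None): straight line of the TCP; ori=None keeps the orientation; velocity is the mean speed in mm/s.
- manip.movej(angles): joint-space move.
- manip.grip(opening): finger opening in mm; the grip force is fixed at half the most; returns when the fingers have stopped.
- manip.sleep(seconds).
- manip.inverse_kinematics(position, orientation): joint angles nearest the present ones, or None.
- manip.get_obs(): the state.
- manip.camera(name): name is "side" or "top" or "wrist"; returns (picture, depth): 400x640x3 uint8, blue, green, red; 400x640 float32, mm along the optical axis (not along the pixel's ray), 0 where there is no reading.
- manip.camera_params(name): a dict with "fx", "fy", "cx", "cy" (pixels), "rvec" (rotation vector, rad) and "tvec" (3), from world to camera coordinates, as OpenCV has them. Camera axes: x right, y down, z forward; pixel columns grow to the right and rows downward; lengths in mm; the calibration is good to about 2 mm. The wrist camera is an equidistant fisheye: a pixel r from the principal point sees the ray r / f radians off the axis. A picture is of the moment at which its call begins: read the wrist's pose just before it. camera_params takes no time and is no camera call; for the wrist camera it gives the pose at the moment of the call.
A pose or a line that the arm cannot do raises manip.MotionError and nothing moves.
- manip.close_job(): hands the job in; it is judged then, once.
Trained networks look in the newest picture that a camera, given by its name, has taken for a name from the list of things; names that differ only in an ending like _2 or _b are one class to them, and where a whole thing is asked for, a point or a joint stands for the part that bears it (a point fixed in the world has none). Each returns a list of dicts, best first, with "score" (0 to 1); they miss things now and then, are a little off and sometimes report something else, mostly with a low value. They report only what shows in the picture. A call takes as long as a camera call. They do not tell look-alikes from the thing itself.
- manip.boxes_of(query, camera): "pixel" ([column, row] in pixels, amid what is visible of it).
- manip.silhouettes(query, camera): "region" (400x640 bool, what is visible of it) and "pixel" ([column, row] in pixels, amid what is visible of it).
- manip.mark_of(query, camera): "pixel" ([column, row] in pixels: a listed point, or the origin of a listed thing).
The state is a dict: "clock": time; "q": joint angles; "qd": joint speeds; "joint_torque": joint torques, N m; "tcp_pos": TCP position; "ee_rot": TCP orientation; "contact_force": force on the tool from outside, world axes, zero at the start; "wrist_torque": the same for the moment, N m; "width": finger opening in mm; "finger_force": force on a finger pad.
Only numpy, scipy, OpenCV 4.12 (cv2) and the standard library are available. Lean on these libraries where they do the work, as an engineer would, in place of code of your own. Each camera call takes 0.05 s, during which the arm holds its last target. There are 200 camera calls.

TASK

Take the glass jar with the green lid from the white foam tray of three jars, set it down gently and upright in the slot of the clamp stand, then turn the red wing knob clockwise until the sprung pad holds the jar firmly, but gently enough not to crack it, against the backstop. Do not bump the blue guard plate beside the knob with the gripper, leave the other jars standing where they are, and let go of the knob at the end.

Things in the scene. Friction and masses are not known exactly. Their poses are not given: they have to be found in the camera images.
- jar: Glass jar with ribbed GREEN screw lid and a brown card inside; about 0.3 kg (it varies by a third). Body 54 mm diameter, 80 mm tall; lid 57 mm diameter over the top 20 mm, 100 mm tall in all. Origin at the centre of its underside, z up. Best held by the lid from above.
- jar_white: Same jar with a WHITE lid; a bystander standing on the foam tray. Origin at the centre of its underside.
- jar_orange: Same jar with an ORANGE lid; a bystander standing on the foam tray. Origin at the centre of its underside.
- fixture: Clamp stand, fixed: grey base plate 130 (x) by 210 (y), 12 mm thick; origin at the centre of its underside. Along its +y lie: blue guard plate (y -97 mm), aluminium housing 60 mm square, top z 62 mm, centre y -55 mm, with the red wing knob on top, push rod with pad, jar slot, backstop. Slot: between two black rails, inner faces x = +-31.5 mm, tops z 26 mm; grip the jar across x there.
- slot (a point): Point on the slot's floor where the middle of the jar's underside is to be set (fixture y 28 mm, z 12 mm). The retracted pad is then 3 to 4 mm clear of the jar on its -y side. On +y stands the backstop, an aluminium block, top z 72 mm, bolted down 3 to 12 mm clear of the jar; this is not measured, so how far to turn the knob must be felt.
- plunger: Steel push rod with a 36 mm square black rubber pad on a stiff spring (5 N per mm). Origin: middle of the unpressed pad's front face, which faces the fixture's +y, 44 mm over the fixture's underside. The knob moves it to +y by 15 mm per rad. The pad should push the jar with 7 to 20 N, about 12 N being right; above 20 N the glass is in danger.
- knob (a joint): Wing knob's angle in rad, growing clockwise seen from above; 0 to 0.08 at the start, end stop 1.65. At 0 the wings lie along the fixture's y. Drag up to 0.35 N m while turning (partly relaxed when paused), so it stays where left; each newton of the pad's push adds 0.015 N m. First it only slides the jar (1 to 5 N); from the backstop on (0.45 to 1.1 rad) torque climbs 1.1 N m per rad.
- knob_grip (a point): On the knob's upright axis, at fixture z 84 mm; turns with the knob, the wings lie along its y. The red wings are one flat upright blade 64 mm long tip to tip, 10 mm thick, from fixture z 66 to 94 mm. Pinch across the thickness, centred on the axis, fingertips above the housing top (z 62 mm, a 36 mm steel disc on it under the knob).
- panel: Blue plastic guard plate, upright, fixed, 110 mm wide, 4 mm thick, top at fixture z 95 mm; origin at the middle of its lower edge, at fixture z 12 mm. Its face stands 40 mm from the knob's axis: the wing tips sweep past it 8 mm away, and fingers opened wide after the turn would hit it. It must not be bumped or leaned on (under 3 N).
Things that resemble listed ones, but are neither listed nor needed, are in the scene too. What is shaped like the jar but purple is not meant.

How it is judged (in metres and radians):
On the way:
1. the green-lidded jar stands upright on the floor of the slot, let go (x of jar in the frame of fixture between -0.009 and 0.009 m and y of jar in the frame of fixture between 0.02 and 0.046 m and z of jar in the frame of fixture below 0.016 m and angle between jar's own z axis and vertical below 0.06 rad and contact force between the fingers and jar below 0.1 N), for 0.2 s.
At the end, for the whole second after the job is handed in: The green-lidded jar stands upright (within 0.06 rad) on the floor of the slot between the rails, at rest, with the pad pushing it against the backstop with more than 7 N (x of jar in the frame of fixture between -0.009 and 0.009 m and y of jar in the frame of fixture between 0.02 and 0.046 m and z of jar in the frame of fixture below 0.016 m and angle between jar's own z axis and vertical below 0.06 rad and contact force between plunger and jar above 7 N and linear speed of jar below 0.01 m/s); the robot touches nothing.
It fails at once if the pad pushes the glass jar with more than 20 N (contact force between plunger and jar above 20 N).
It fails at once if the robot presses the guard plate with more than 3 N (contact force between any of the arm, the fingers and panel above 3 N).
It fails at once if the jar is banged or pressed onto the stand with more than 60 N (contact force between jar and fixture above 60 N).
It fails at once if another jar is shifted by more than 15 mm (distance of any of jar_white, jar_orange from where it was at the start of the episode above 0.015 m).
It also fails if it takes over 67 s, if anything falls off the work surface, if the arm or the gripper's body presses on something with over 40 N, if the wrist force passes 120 N, or if a joint passes its speed limit or range.

## Working session

There is one attempt and no reset: what is moved stays moved. The work goes in short steps, each a Python script; the robot and the scene stay as the last script left them, time stands still between calls to the robot, and variables do not carry over. Pictures are saved under pics/ and viewed, at most 10 in all, crops included, and the job is handed in when it is done.

```bash
mkdir -p pics; cat > h.py <<'E'
import numpy as np, cv2
from station import manip
def snap(cam,name=None):
    p=manip.camera_params(cam); im,d=manip.camera(cam)
    if name: cv2.imwrite('pics/'+name,im)
    return p,im,d
def world(p,px,depth,fish=False):
    px=np.asarray(px,float).reshape(-1,2); depth=np.asarray(depth,float).reshape(-1)
    a=(px[:,0]-p['cx'])/p['fx']; b=(px[:,1]-p['cy'])/p['fy']
    if fish:
        t=np.hypot(a,b); s=np.where(t>1e-9,np.tan(t)/np.maximum(t,1e-9),1); a=a*s;b=b*s
    c=np.stack([a,b,np.ones_like(a)],1)*depth[:,None]
    R=cv2.Rodrigues(np.asarray(p['rvec'],float))[0]; t=np.asarray(p['tvec'],float).ravel()
    return (c-t)@R
def onz(p,px,z,fish=False):
    """intersect pixel rays with plane z"""
    A=world(p,px,np.full(len(np.asarray(px).reshape(-1,2)),1.),fish);B=world(p,px,np.full(len(A),2.),fish)
    d=B-A; return A+d*((z-A[:,2])/d[:,2])[:,None]
def proj(p,X,fish=False):
    R=cv2.Rodrigues(np.asarray(p['rvec'],float))[0]; t=np.asarray(p['tvec'],float).ravel()
    c=np.asarray(X,float).reshape(-1,3)@R.T+t
    a=c[:,:2]/c[:,2:]
    if fish:
        r=np.linalg.norm(a,axis=1,keepdims=True); a=a*np.arctan(r)/np.maximum(r,1e-9)
    return a*[p['fx'],p['fy']]+[p['cx'],p['cy']]
def down(yaw):
    """tool down, fingers close along (cos yaw, sin yaw)"""
    y=np.array([np.cos(yaw),np.sin(yaw),0]);z=np.array([0,0,-1.]);return np.stack([np.cross(y,z),y,z],1)
E
python3 - <<'E'
from h import *
print(manip.tcp_to_tips, manip.get_obs())
for c in ('top','side'):
    p,im,d=snap(c,c+'0.png')
    print(c,p)
    for q in ('jar','jar_white','jar_orange','fixture','slot','plunger','knob_grip','panel'):
        try:
            for m in manip.mark_of(q,c)[:4]:
                u,v=np.round(m['pixel']).astype(int); dd=d[v,u] if 0<=v<400 and 0<=u<640 else 0
                print(q,np.round(m['pixel'],1),round(m['score'],2),np.round(world(p,m['pixel'],dd)[0]), {k:v for k,v in m.items() if k not in('pixel','score')})
        except Exception as e: print(q,repr(e))
E
```

```text
199.2 {'clock': 0.0, 'q': array([ 9.39875830e-01,  2.45780481e-01,  1.55897455e+00,  1.93903502e-05,
        1.33866752e+00, -1.74121137e-01]), 'qd': array([ 0.00041872,  0.00076042, -0.00116429,  0.00025935,  0.00149232,
        0.0012549 ]), 'joint_torque': array([ 1.46665434e-04, -4.15837133e+01, -3.14601517e+01,  6.84971851e-02,
        3.32265731e-02, -1.42352233e-04]), 'tcp_pos': array([286.57597064, 583.17360385, 403.58771599]), 'ee_rot': array([[-8.97466665e-01,  4.41080931e-01, -1.09466878e-03],
       [ 4.41082162e-01,  8.97465529e-01, -1.46647797e-03],
       [ 3.35592029e-04, -1.79895396e-03, -9.99998326e-01]]), 'contact_force': array([ 0.57854262, -0.17017785,  0.39054419]), 'wrist_torque': array([ 0.0464835 ,  0.04017647, -0.0179961 ]), 'finger_force': 0.0, 'width': 93.98613771456026}
top {'fx': 361.71329216136957, 'fy': 361.71329216136957, 'cx': 327.03688759761854, 'cy': 198.1538272437132, 'rvec': array([ 2.15643237, -2.16850856,  0.13006003]), 'tvec': array([ 25.35987786, 526.19279193, 812.79214916])}
jar [186.1 219.9] 0.67 [473. 318. 109.] {}
jar [213.2 169.2] 0.55 [
[... 570 characters left out ...]
': array([ 2.30978176, -0.50614643,  0.19432858]), 'tvec': array([-458.28999204,  237.71831263, 1228.01541907])}
jar [260.9 160.4] 0.89 [461. 328.  27.] {}
jar [304.3 157.7] 0.67 [584. 278.  32.] {}
jar_white [287.7 194. ] 0.59 [472. 134.  50.] {}
jar_orange [354.6 274.3] 0.72 [ 508. -200.   64.] {}
jar_orange [364.1 318.3] 0.7 [ 489. -287.   13.] {}
jar_orange [274.3 174.6] 0.62 [467. 224.  51.] {}
jar_orange [287.6 194.2] 0.55 [471. 133.  50.] {}
slot [352.9 273.7] 0.63 [ 505. -197.   65.] {}
plunger [356.5 274.7] 0.42 [ 512. -201.   61.] {}
knob_grip [361.6 285.1] 0.69 [ 497. -252.   92.] {}
knob_grip [355.2 274.5] 0.3 [ 509. -200.   63.] {}
panel [363.5 320. ] 0.95 [ 487. -290.   10.] {}
```

View pics/top0.png

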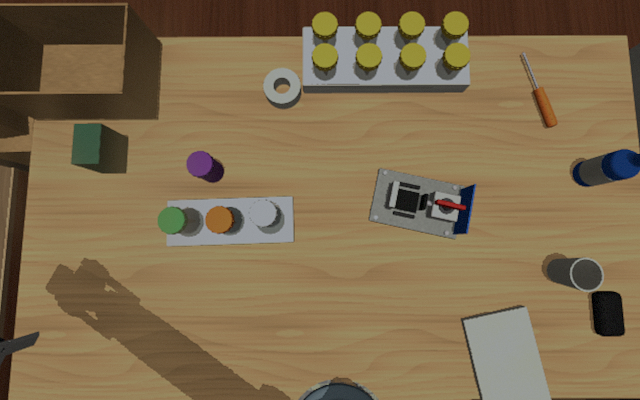

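View pics/side0.png

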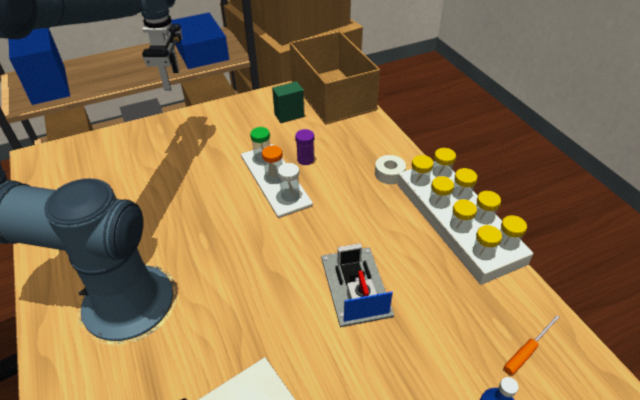

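The top view shows the green-lid jar at (172,220), with orange at (219,220) and white at (263,213). The stand is around (422,203), with the knob at (450,206) and the guard plate at (465,210). The purple decoy is at (205,165). Next I'll fit the positions.

```bash
python3 - <<'E'
from h import *
p,im,d=snap('top')
vv,uu=np.mgrid[:400,:640]
W=world(p,np.stack([uu,vv],-1).reshape(-1,2),d.ravel()).reshape(400,640,3)
hsv=cv2.cvtColor(im,cv2.COLOR_BGR2HSV)
g=(hsv[...,0]>45)&(hsv[...,0]<80)&(hsv[...,1]>100)&(uu>150)&(uu<200)&(vv>195)&(vv<245)&(W[...,2]>80)
print('lid n',g.sum(),np.median(W[g],0)); zt=np.percentile(W[g][:,2],60)
(c,r)=cv2.minEnclosingCircle(np.argwhere(g&(W[...,2]>zt-6))[:,::-1].astype(np.float32)); print(c,r,onz(p,c,zt),zt)
tr=(W[...,2]>3)&(W[...,2]<40)&(uu>160)&(uu<300)&(vv>190)&(vv<250); print('tray z',np.median(W[tr][:,2]))
f=manip.silhouettes('fixture','top')[0]; m=f['region']&(W[...,2]>6)&(W[...,2]<20)
P=W[f['region']&(W[...,2]>5)][:,:2].astype(np.float32)
rr=cv2.minAreaRect(P); print('fixture rect',f['score'],rr)
b=W[(W[...,2]>85)&(uu>425)&(uu<485)&(vv>180)&(vv<240)]
red=((hsv[...,0]<8)|(hsv[...,0]>172))&(hsv[...,1]>150)&(uu>425)&(uu<485)&(vv>180)&(vv<240)
X=W[red]; X=onz(p,np.stack([uu[red],vv[red]],1),94); print('knob',len(X),X.mean(0)); u=np.linalg.svd((X-X.mean(0))[:,:2])[2][0]; print('wing dir',u,np.degrees(np.arctan2(u[1],u[0])))
# jar-approach IK check
xy=onz(p,c,zt)[0,:2]
for yaw in (0,np.pi):
    print(yaw,manip.inverse_kinematics([*xy,zt-10+180],down(yaw)))
for y in np.radians([-15,165]):
  for k in (0,-1.1,-1.65):
    print(y,k,manip.inverse_kinematics([505,-245,84+180],down(y+k)))
E
```

```text
lid n 519 [472.4618423  347.3971433  114.75657753]
(171.06195068359375, 219.95574951171875) 13.529376983642578 [[472.50799004 347.49562565 115.00865185]] 115.00865184651751
tray z 14.826453739846444
fixture rect 0.98 ((516.1011352539062, -140.70484924316406), (171.6192626953125, 334.5680236816406), 0.8658289909362793)
knob 170 [ 503.44366119 -241.9988616    94.        ]
wing dir [-0.21783691 -0.97598518] -102.58201592460925
0 [ 4.40933765e-01  2.35553768e-01  1.80365087e+00 -4.44089210e-16
  1.10238801e+00  4.40933765e-01]
3.141592653589793 [ 4.40933765e-01  2.35553768e-01  1.80365087e+00 -4.44089210e-16
  1.10238801e+00 -2.70065889e+00]
-0.2617993877991494 0 [-6.53674673e-01  2.12180265e-01  1.87639431e+00 -4.44089210e-16
  1.05301808e+00 -3.91875285e-01]
-0.2617993877991494 -1.1 [-6.53674673e-01  2.12180265e-01  1.87639431e+00 -4.44089210e-16
  1.05301808e+00  7.08124715e-01]
-0.2617993877991494 -1.65 [-6.53674673e-01  2.12180265e-01  1.87639431e+00 -4.44089210e-16
  1.05301808e+00  1.25812471e+00]
2.8797932657906435 0 None
2.8797932657906435 -1.1 [-6.53674673e-01  2.12180265e-01  1.87639431e+00 -4.44089210e-16
  1.05301808e+00 -2.43346794e+00]
2.8797932657906435 -1.65 [-6.53674673e-01  2.12180265e-01  1.87639431e+00 -4.44089210e-16
  1.05301808e+00 -1.88346794e+00]
```

```bash
python3 - <<'E'
from h import *
xy=np.array([472.5,347.5])
manip.move_ptp([*xy,400],down(0)); manip.sleep(.3)
p,im,d=snap('wrist','w1.png')
hsv=cv2.cvtColor(im,cv2.COLOR_BGR2HSV)
g=((hsv[...,0]>45)&(hsv[...,0]<80)&(hsv[...,1]>100)).astype(np.uint8)
n,l,s,c=cv2.connectedComponentsWithStats(g)
for i in range(1,n):
    if s[i,4]>300:
        px=np.argwhere(l==i)[:,::-1]; X=onz(p,px,115,True)[:,:2].astype(np.float32)
        print(s[i],c[i],'depth',np.median(d[l==i]),'circle',cv2.minEnclosingCircle(X), X.mean(0))
print(manip.get_obs()['tcp_pos'],{k:p[k] for k in('fx','cx','cy')})
print(-cv2.Rodrigues(p['rvec'])[0].T@p['tvec'])
E
```

```text
[ 287  170   64   64 3063] [318.34182174 201.56611166] depth 277.2414 circle ((474.2506103515625, 351.7067565917969), 29.897907257080078) [473.64996 352.21384]
[472.18878792 348.02900725 399.97922774] {'fx': 309.70691628693146, 'cx': 316.203959784735, 'cy': 200.56926151845457}
[471.68191132 433.08892809 380.40401073]
```

View pics/w1.png

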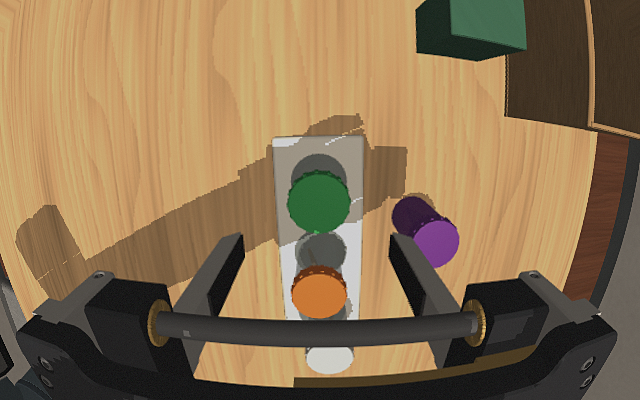

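The wrist view shows the green lid at (318,201) between the fingers, with nothing in either finger's path. I'll refine with depth, then grasp.

```bash
cat >> h.py <<'E'
def lid(p,im,d,ztop=None):
    hsv=cv2.cvtColor(im,cv2.COLOR_BGR2HSV)
    g=((hsv[...,0]>45)&(hsv[...,0]<80)&(hsv[...,1]>100)).astype(np.uint8)
    n,l,s,c=cv2.connectedComponentsWithStats(g); i=1+np.argmax([s[k,4] if abs(c[k][0]-318)<80 and c[k][1]<330 else 0 for k in range(1,n)])
    px=np.argwhere(l==i)[:,::-1]; X=world(p,px,d[l==i],True)
    z=np.percentile(X[:,2],70); T=X[X[:,2]>z-4]
    c,r=cv2.minEnclosingCircle(T[:,:2].astype(np.float32)); return np.array(c),r,z,T.mean(0)
E
python3 - <<'E'
from h import *
p,im,d=snap('wrist'); c,r,z,m=lid(p,im,d); print(c,r,z,m)
c=np.clip(c,[471,346],[476,352]); c=.7*c+.3*np.array([472.5,347.5]); print('use',c)
R=down(0)
manip.move_ptp([*c,330],R); manip.servo_line([*c,284],60); manip.sleep(.2)
manip.grip(40); o=manip.get_obs(); print(o['width'],o['finger_force'],o['tcp_pos'],o['clock'])
manip.servo_line([*c,360],100); manip.sleep(.2)
o=manip.get_obs(); print(o['width'],o['finger_force'],o['tcp_pos'],o['contact_force'])
p,im,d=snap('wrist','w2.png'); print(lid(p,im,d))
E
```

```text
[472.65783691 377.24487305] 55.711849212646484 115.77717075097736 [473.56177498 351.72743764 116.97010192]
use [472.61048584 350.65      ]
56.294602814366236 29.999964237213135 [472.77636412 350.65262403 284.09852606] 4.7167
56.42309016327034 29.999245405197144 [472.46226544 350.55841313 359.08021999] [-0.06835489  0.07747814 -4.0440636 ]
(array([471.96142578, 378.9487915 ]), 56.51348876953125, np.float64(190.8877098469516), array([471.79393902, 352.96791795, 191.47814487]))
```

View pics/w2.png

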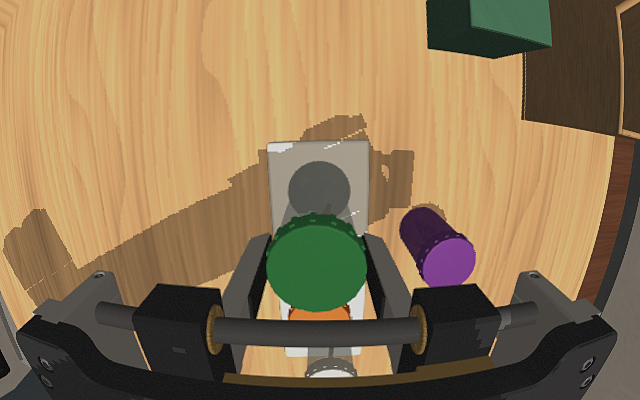

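The jar is held and lifted clear of the tray; its lid is at (317,262) between the pads. Now I'll fit the stand's pose from the plate outline.

```bash
python3 - <<'E'
from h import *
manip.servo_line([472.6,350.6,450],150)
p,im,d=snap('top')
cv2.imwrite('pics/crop.png',cv2.resize(im[150:255,350:490],None,fx=5,fy=5,interpolation=cv2.INTER_CUBIC))
vv,uu=np.mgrid[:400,:640]
W=world(p,np.stack([uu,vv],-1).reshape(-1,2),d.ravel()).reshape(400,640,3)
roi=(uu>360)&(uu<480)&(vv>155)&(vv<250)
hsv=cv2.cvtColor(im,cv2.COLOR_BGR2HSV)
m=((W[...,2]>7)&roi).astype(np.uint8); n,l,s,c=cv2.connectedComponentsWithStats(m); i=1+np.argmax(s[1:,4]); m=l==i
px=np.stack([uu[m],vv[m]],1); low=W[m][:,2]<18
print('plate z',np.median(W[m][low][:,2]))
P=onz(p,px[low],12)[:,:2].astype(np.float32); r=cv2.minAreaRect(P); print('rect',r); print(cv2.boxPoints(r))
for q in ('fixture','slot','plunger','knob_grip','panel'):
    for k in manip.mark_of(q,'top')[:1]:
        z={'fixture':0,'slot':12,'plunger':44,'knob_grip':84,'panel':12}[q]; print(q,k['pixel'],onz(p,k['pixel'],z)[0])
E
```

```text
plate z 11.823548545007867
rect ((515.6528930664062, -191.89971923828125), (209.47657775878906, 129.8603973388672), 77.36797332763672)
[[ 429.38925 -279.9033 ]
 [ 556.1063  -308.30228]
 [ 601.9165  -103.89615]
 [ 475.19946  -75.49716]]
fixture [416.4, 203.8] [ 515.04935773 -193.4330364     0.        ]
slot [406.2, 200.1] [ 522.8424848  -166.38052728   12.        ]
plunger [417.0, 199.1] [ 521.4665607  -184.10951623   44.        ]
knob_grip [452.1, 202.9] [ 508.15730472 -250.33316606   84.        ]
panel [461.7, 215.1] [ 486.29900191 -297.08914693   12.        ]
```

View pics/crop.png

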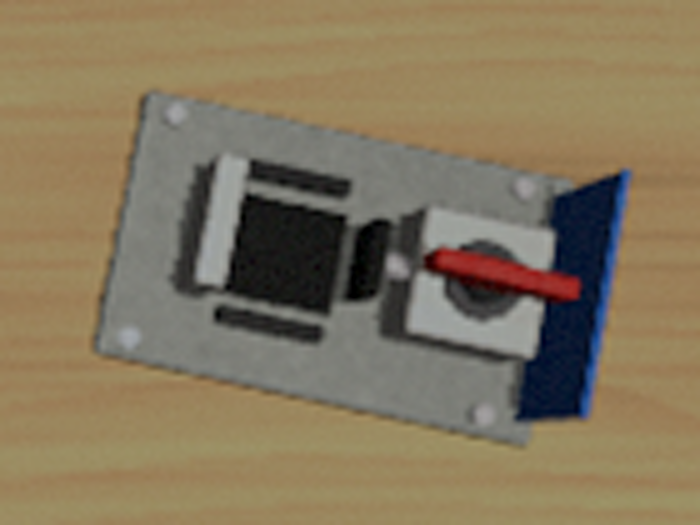

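The crop shows the stand clearly: backstop on the left, slot floor near (290,255), pad at (370,262), the red wing nearly along the plate axis and the guard plate on the right. The plate rectangle fits at 209.5 x 129.9 mm. I'll move above the slot and check with the wrist camera.

```bash
cat >> h.py <<'E'
C=np.array([515.65,-191.9]); A=np.radians(77.37); FY=np.array([np.cos(A),np.sin(A)]); FX=np.array([FY[1],-FY[0]]); YAW=A-np.pi/2
def fx(x,y): return C+x*FX+y*FY
def tofix(P): P=np.asarray(P)[...,:2]-C; return np.stack([P@FX,P@FY],-1)
E
python3 - <<'E'
from h import *
s=fx(0,28); print(s)
manip.move_ptp([*s,400],down(YAW)); manip.sleep(.4)
o=manip.get_obs(); print(o['tcp_pos'],o['clock'],o['contact_force'],tofix(o['tcp_pos']))
p,im,d=snap('wrist','w3.png')
# overlay expected fixture features
feat={'plate':[(x,y,12) for x,y in((-65,-105),(65,-105),(65,105),(-65,105))],'railsL':[(-31.5,y,26) for y in(8,48)],'railsR':[(31.5,y,26) for y in (8,48)],'knob':[(0,y,94) for y in(-87,-23)]}
for k,F in feat.items():
    X=np.array([[*fx(a,b),c] for a,b,c in F]); q=proj(p,X,True); print(k,np.round(q).tolist())
    cv2.polylines(im,[np.round(q).astype(np.int32)],k=='plate',(255,255,0),1)
cv2.imwrite('pics/w3.png',im)
print(lid(p,im,d))
E
```

```text
[ 521.77231761 -164.57753256]
[ 521.85279174 -164.34989745  400.01334917] 9.2083 [-0.46744715 -0.0812693  -3.22576858] [ 0.02875348 28.23972289]
plate [[269.0, 275.0], [364.0, 275.0], [371.0, 118.0], [262.0, 118.0]]
railsL [[290.0, 199.0], [290.0, 166.0]]
railsR [[343.0, 199.0], [344.0, 167.0]]
knob [[317.0, 299.0], [317.0, 248.0]]
(array([ 527.28778076, -136.75976562]), 56.721656799316406, np.float64(231.85465651589524), array([ 521.84011701, -161.91366981,  232.20514292]))
```

View pics/w3.png

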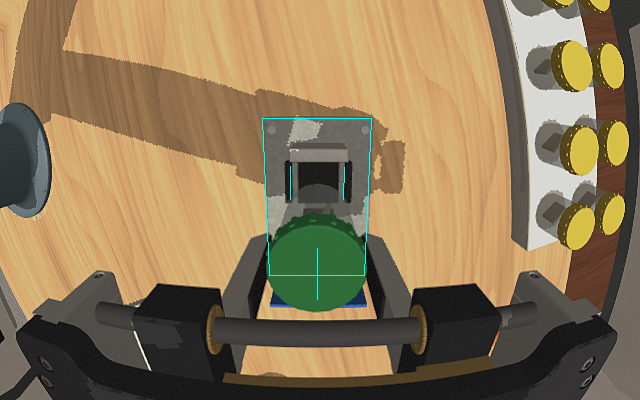

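The projected plate outline lies on the plate to about 1 px, and the slot is centred at (318,180). Now I'll find the jar's offset in the grip and descend with force watching.

```bash
python3 - <<'E'
from h import *
p,im,d=snap('wrist'); t=manip.get_obs()['tcp_pos']
hsv=cv2.cvtColor(im,cv2.COLOR_BGR2HSV); g=(hsv[...,0]>45)&(hsv[...,0]<80)&(hsv[...,1]>100)
low=np.array([np.argwhere(g[:330,c]).max() for c in range(305,331)]); print('bottom row',np.median(low))
e=tofix(onz(p,[317.5,np.median(low)],t[2]-169,True)[0]); off=e[1]+28.5-tofix(t)[1]; print('offset tool x',off)
off=float(np.clip(off,-2,3)); s=fx(0,28.3-off)
R=down(YAW); manip.move_ptp([*s,340],R); manip.servo_line([*s,290],60); manip.sleep(.3)
f0=manip.get_obs()['contact_force']; print(f0)
z=290
while z>277:
    z-=.7; manip.servo_line([*s,z],14); f=manip.get_obs()['contact_force']-f0
    if abs(f[2])>3 or np.hypot(*f[:2])>6: break
print('z',z,f,manip.get_obs()['tcp_pos'],manip.get_obs()['clock'])
E
```

```text
bottom row 310.0
offset tool x 0.9385650431035693
[-0.11999731 -0.57550359 -3.67896623]
z 280.20000000000016 [-2.39164185  2.33269543  8.93526075] [ 521.84668647 -165.34059176  281.03077494] 14.4417
```

Contact came at the expected height, so I'll release, retreat and check.

```bash
python3 - <<'E'
from h import *
manip.grip(75); manip.sleep(.3); t=manip.get_obs()['tcp_pos']; print(t,manip.get_obs()['contact_force'])
manip.servo_line([t[0],t[1],400],120)
k=fx(0,-55); manip.move_ptp([*k,400],down(YAW)); manip.sleep(.2)
p,im,d=snap('wrist','w4.png'); print(manip.get_obs()['clock'])
q=proj(p,np.array([[*fx(0,y),94] for y in(-87,-55,-23)]),True); print(q)
hsv=cv2.cvtColor(im,cv2.COLOR_BGR2HSV); vv,uu=np.mgrid[:400,:640]
W=world(p,np.stack([uu,vv],-1).reshape(-1,2),d.ravel(),True).reshape(400,640,3)
red=((hsv[...,0]<8)|(hsv[...,0]>172))&(hsv[...,1]>150)&(abs(uu-317)<60)&(vv>100)&(vv<330)&(W[...,2]>60)&(W[...,2]<110)
T=red&(W[...,2]>90); F=tofix(W[T]); print('red',red.sum(),T.sum(),F.mean(0),F.min(0),F.max(0),np.percentile(W[red][:,2],95))
a=np.linalg.svd(F-F.mean(0))[2][0]; print('angle cw',np.arctan2(a[0],a[1]))
g=(hsv[...,0]>45)&(hsv[...,0]<80)&(hsv[...,1]>100)&(vv<330)&(W[...,2]>108)&(W[...,2]<120)
G=tofix(W[g]); print('lid',G.min(0),G.max(0),G.mean(0),np.median(W[g][:,2]))
E
```

```text
[ 521.63685267 -165.20612979  280.2148032 ] [0.67441183 0.31449201 0.63166413]
17.075
[[316.83449184 231.30366011]
 [316.91634531 200.57580268]
 [316.99823004 167.91028892]]
red 641 615 [  1.60966871 -52.16690497] [ -3.8382049  -84.87907992] [  6.77099626 -22.30347678] 95.45533247820386
angle cw -3.111974412996227
lid [-27.95793699  -2.42751642] [29.38179377 54.89353649] [ 0.48455697 26.25672582] 112.33572066938702
```

View pics/w4.png

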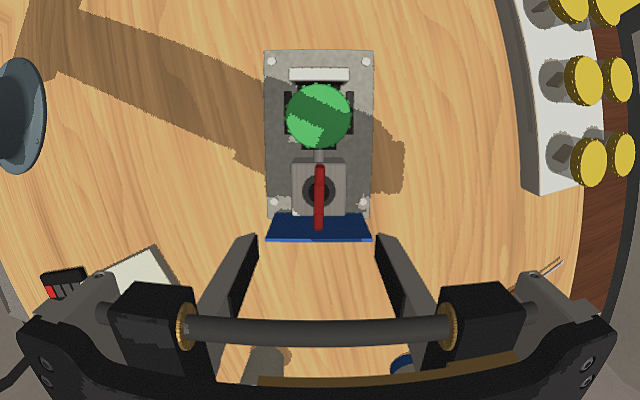

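The jar stands in the slot with its lid at (318,116), about y 26 in the fixture frame. The red wing at (318,197) is about 0.03 rad from aligned, with its axis near fixture (1,-54). Now I'll grip the knob and do the first, safe part of the turn.

```bash
cat >> h.py <<'E'
K=fx(1.0,-54.3); KZ=267
def ang():
    r=manip.get_obs()['ee_rot'][:,1]; return -(np.arctan2(r[1],r[0])-YAW)
def turn(th):
    manip.servo_line([*K,KZ],40,down(YAW-th)); manip.sleep(.06)
    T=[];F=[]
    for _ in range(6):
        o=manip.get_obs(); T.append(o['wrist_torque'][2]); F.append(o['contact_force']); manip.sleep(.015)
    return ang(),np.mean(T),np.std(T),np.mean(F,0),o['clock']
E
python3 - <<'E'
from h import *
manip.grip(32); manip.move_ptp([*K,330],down(YAW-.03)); manip.servo_line([*K,KZ],80); manip.sleep(.1)
print(manip.get_obs()['contact_force'],manip.get_obs()['wrist_torque'])
manip.grip(2); manip.sleep(.2); o=manip.get_obs(); print(o['width'],o['finger_force'],o['contact_force'],o['wrist_torque'],o['tcp_pos'],o['clock'])
for th in np.arange(.07,.43,.04):
    a,T,s,F,c=turn(th); print('%.3f %.3f T %.3f s %.3f'%(th,a,T,s),np.round(F,1),round(c,2))
    if abs(T)>.9 or np.abs(F).max()>30: break
E
```

```text
[ 0.32032967 -0.57338173  0.87988574] [-0.0722895   0.06766337 -0.00293355]
9.733977156632188 30.000793933868408 [ 5.46749274 -1.16195605 -0.66370894] [-0.18565571 -0.83447945  0.15776807] [ 505.27703665 -245.31093029  267.51450498] 19.9833
0.070 0.069 T 0.275 s 0.010 [ 5.4 -0.7 -1.1] 20.38
0.110 0.109 T 0.312 s 0.025 [ 5.4 -0.9 -1.1] 20.78
0.150 0.149 T 0.303 s 0.017 [ 5.2 -1.  -0.6] 21.19
0.190 0.189 T 0.310 s 0.016 [ 5.5 -0.8 -0.6] 21.6
0.230 0.229 T 0.314 s 0.042 [ 5.4 -0.9 -0.7] 22.01
0.270 0.269 T 0.328 s 0.023 [ 5.6 -1.4 -0.5] 22.42
0.310 0.309 T 0.296 s 0.021 [ 5.4 -1.3 -0.8] 22.82
0.350 0.349 T 0.334 s 0.027 [ 5.8 -0.6 -1.2] 23.23
0.390 0.389 T 0.313 s 0.027 [ 5.6 -1.1 -0.8] 23.64
```

```bash
python3 - <<'E'
from h import *
th=.39; prev=0
while th<1.3:
    th+=.025; a,T,s,F,c=turn(th); print('%.3f %.3f T %.3f s %.3f'%(th,a,T,s),np.round(F,1),round(c,2))
    if (T>.42 and prev>.39) or T>.47 or np.abs(F).max()>30 or c>50: break
    prev=T
E
```

```text
0.415 0.414 T 0.353 s 0.039 [ 5.6 -0.9 -1. ] 24.05
0.440 0.439 T 0.357 s 0.031 [ 5.6 -0.9 -0.9] 24.46
0.465 0.464 T 0.355 s 0.025 [ 5.7 -1.1 -0.9] 24.87
0.490 0.489 T 0.361 s 0.020 [ 5.6 -1.2 -0.7] 25.27
0.515 0.514 T 0.344 s 0.034 [ 6.  -1.4 -0.9] 25.68
0.540 0.539 T 0.363 s 0.013 [ 5.6 -1.1 -0.9] 26.09
0.565 0.564 T 0.335 s 0.024 [ 5.3 -1.2 -1.1] 26.5
0.590 0.589 T 0.347 s 0.032 [ 5.8 -1.1 -0.9] 26.91
0.615 0.614 T 0.336 s 0.022 [ 5.8 -1.2 -1. ] 27.32
0.640 0.639 T 0.351 s 0.012 [ 5.4 -1.5 -1. ] 27.73
0.665 0.664 T 0.354 s 0.027 [ 6.  -1.3 -0.8] 28.13
0.690 0.689 T 0.378 s 0.013 [ 6.  -0.9 -0.9] 28.54
0.715 0.714 T 0.409 s 0.019 [ 6.  -1.1 -1.2] 28.95
0.740 0.739 T 0.453 s 0.031 [ 5.6 -1.  -1.3] 29.36
```

The torque kinks at about 0.656 rad, and the slide plateau means about 2.5 N of push. The pad is now at roughly 9 N, so about 0.045 rad more gives 12–13 N. Then I'll release with a small opening.

```bash
python3 - <<'E'
from h import *
for th in (.763,.787):
    a,T,s,F,c=turn(th); print('%.3f %.3f T %.3f'%(th,a,T),np.round(F,1),c)
manip.grip(28); manip.sleep(.2); o=manip.get_obs(); print(o['width'],o['contact_force'],o['wrist_torque'])
manip.servo_line([*K,330],80); manip.servo_line([*K,400],150); manip.move_ptp([*K,400],down(YAW)); manip.sleep(.3)
p,im,d=snap('wrist','w5.png'); print(manip.get_obs()['clock'])
hsv=cv2.cvtColor(im,cv2.COLOR_BGR2HSV); vv,uu=np.mgrid[:400,:640]
W=world(p,np.stack([uu,vv],-1).reshape(-1,2),d.ravel(),True).reshape(400,640,3)
T=((hsv[...,0]<8)|(hsv[...,0]>172))&(hsv[...,1]>150)&(abs(uu-317)<60)&(W[...,2]>90)&(W[...,2]<110)
F=tofix(W[T]); a=np.linalg.svd(F-F.mean(0))[2][0]; print('knob cw',np.arctan(a[0]/a[1]))
g=(hsv[...,0]>45)&(hsv[...,0]<80)&(hsv[...,1]>100)&(vv<330)&(W[...,2]>108)&(W[...,2]<120)
G=tofix(W[g]); print('lid',G.min(0),G.max(0),G.mean(0),np.median(W[g][:,2]))
E
```

```text
0.763 0.762 T 0.472 [ 5.7 -1.2 -1.7] 29.7667
0.787 0.786 T 0.480 [ 6.  -1.2 -1.3] 30.175
28.11043347824612 [0.72434219 0.10322727 0.48789136] [-0.02082709  0.13598728 -0.02931286]
33.575
knob cw 0.7436248607135796
lid [-28.3597949    5.12404156] [29.7001142  62.49861455] [ 0.61010818 33.96868409] 112.32883726643112
```

View pics/w5.png

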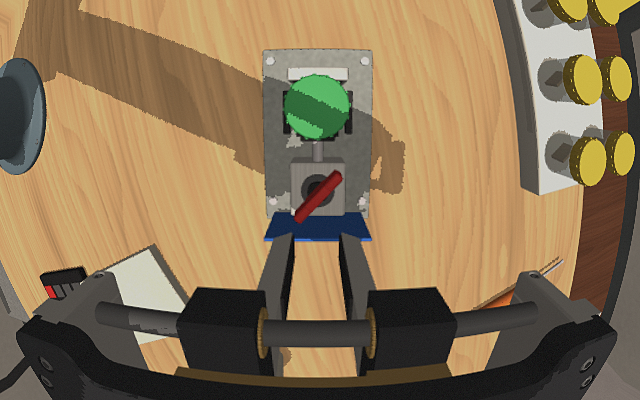

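The lid is at (318,106), now against the backstop, and the wing is turned with the fingers clear. The knob's angle reads 0.744 against the tool's 0.787, so I'll check for slip before handing in.

```bash
python3 - <<'E'
from h import *
for cam in('wrist','top'):
    p,im,d=snap(cam); f=cam=='wrist'
    hsv=cv2.cvtColor(im,cv2.COLOR_BGR2HSV); vv,uu=np.mgrid[:400,:640]
    red=((hsv[...,0]<8)|(hsv[...,0]>172))&(hsv[...,1]>140)
    q=proj(p,[[*K,94]],f)[0]; red&=(np.hypot(uu-q[0],vv-q[1])<50)
    V=hsv[...,2][red]
    for nm,m in(('all',red),('bright',red&(hsv[...,2]>np.percentile(V,45)))):
        F=tofix(onz(p,np.stack([uu[m],vv[m]],1),94,f)); a=np.linalg.svd(F-F.mean(0))[2][0]
        r=cv2.minAreaRect(F.astype(np.float32)); b=np.radians(r[2])
        print(cam,nm,m.sum(),F.mean(0),'svd',np.arctan(a[0]/a[1]),'rect',r)
E
```

```text
wrist all 822 [  1.49521116 -51.06983454] svd 0.7291192055765087 rect ((0.7119464874267578, -51.5235595703125), (64.3576431274414, 13.906621932983398), 46.43321990966797)
wrist bright 449 [  1.95222163 -53.34971048] svd 0.7477313747811689 rect ((1.4914970397949219, -54.033023834228516), (61.59067916870117, 8.410844802856445), 48.51215362548828)
top all 213 [ -0.53619204 -51.31452904] svd 0.7419774750677964 rect ((23.990488052368164, -82.46826171875), (62.01942443847656, 104.84725952148438), 39.20774841308594)
top bright 116 [  0.41558826 -53.97961915] svd 0.7418913863522902 rect ((1.0861320495605469, -53.613006591796875), (61.133888244628906, 9.244792938232422), 47.59304428100586)
```

Both cameras put the released knob at about 0.742 rad. That is a steady twist lag in the fingers: the kink then falls at about 0.62 rad on the knob, so the pad push is about 9 N plus the slide force, or 11–12 N. The torque rise gives the same figure, so I'm handing in.

```bash
python3 -c "
from station import manip
print(manip.close_job(), manip.get_obs()['clock'])"
```

```text
the job is handed in; nothing more can be done
the job is handed in; nothing more can be done
```

I handed the job in at about 34 s of the 67 s limit, but the hand-in returned no verdict: the green-lidded jar stands upright in the slot, held against the backstop at an estimated 11–12 N, with the knob released, no sign of contact with the guard plate, and the other jars not touched as far as I saw (I didn't measure their positions afterwards).

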